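# Put a wrongly nested tote right and finish the stack of full totes

### The arm

A 6-joint arm with a two-finger parallel gripper is mounted at the origin on the work surface. World frame = base frame: x ahead of the robot, y to its left, z up, the work surface at z = 0. Lengths are in m, angles in rad, forces in N, time in s.
With the tool pointing down it reaches from about 0.425 to 0.95 m from the base axis. Payload 14.7 kg.
Tool frame: the origin (TCP) lies midway between the tips of the shut fingers; the grasp point (between the pads) lies 19 mm behind it; z points along the fingers, y is the direction in which the jaws open and shut (so a half turn about z gives the same grasp; the last joint's range is limited). The gripper opens to 85 mm and grips with 20 to 120 N. Pads are 22 mm wide; open, the fingers measure 114 mm over their backs; the gripper's body (76 mm by 85 mm) begins 54 mm behind the grasp point. The pads swing forward as they close: fully open they stand 13 mm farther back than shut.
Start: joints at [1.227, 0.48, 1.596, -0, 1.065, -0.047], TCP at [0.19, 0.622, 0.231] pointing down, gripper open.
Joint ranges: [-2.75, 2.75], [-0.82, 2.05], [0.23, 2.67], [-1.56, 4.7], [0.09, 2.69], [-2.92, 2.92]. Speed limits (rad/s): [1.89, 1.89, 2.39, 3.01, 3.01, 3.01].

### API

Orientations are given as a unit quaternion [x, y, z, w].
In Python, from plant import robot, viewer gives the robot as it stands. The module is installed in compiled form; this text tells all that it offers.
- The arm moves only by the tool move_arm, never from a script. Its argument "rows" is a list of rows, each an object with "claw": the closure in counts, from 0 (fully open) to 255 (shut); "delta_pos": the shift along the world's x, y, z in m, a list of three; "roll": the turn about the world's z in degrees. A call has 1 to 20 rows; each row is the pose to reach, as a shift and turn from the pose commanded when the call began; what a row does not reach only later rows make up. A row lasts 1/8 s, in which the tool goes at most 62.5 mm and 10.7 degrees, less where a joint would pass 70% of its speed; a pose out of reach is approached as far as the arm can. A call with a gripper value outside its range is refused whole. The fingers move at their own pace and stop on an object; the grip force is fixed at half the most. Time passes only in rows, so rows that repeat a pose let the fingers close. It gives the time, the measured TCP pose, the force and the opening at its end, in the units of the state.
- robot.get_state(): the state, without advancing time (a new reading comes with each control period).
- viewer.read_camera(name): name is "scene" or "top"; returns the picture (400x640x3 uint8, red, green, blue); there is no depth.
- viewer.camera_model(name): a dict with "camera_matrix" (3x3 intrinsics, pixels), "R" (3x3) and "t" (3): a world point X has camera coordinates R X + t. Camera axes: x right, y down, z forward; pixel columns grow to the right and rows downward; lengths in m; the calibration is good to about 2 mm. A picture is of the moment at which its call begins. camera_model takes no time and is no camera call.
- robot.close_job(): hands the job in, once; it reports no verdict.
The state is a dict: "time": time; "joints": joint angles; "joint_velocities": joint speeds; "tau": joint torques, N m; "tool_pos": TCP position; "ee_rot": TCP orientation; "contact_force": force on the tool from outside, world axes, zero at the start; "ft_torque": the same for the moment, N m; "opening": finger opening in m.
Only numpy, scipy, OpenCV 4.12 (cv2) and the standard library are available. Lean on these libraries where they do the work, as an engineer would, in place of code of your own. Each camera call takes 0.05 s, during which the arm holds its last target.

### The job

On the steel stacking base a full tote has been dropped into another the same way round, so it has nested and is sitting on the cans below. Lift it out, turn it end for end and set it back so that it stands on the lower tote's ledges, then stack the other full tote on top, turned the opposite way again, and lay the cover in the top tote. Keep the totes level, set each one down gently rather than dropping it, and leave the other things on the table where they are.

Things in the scene. Friction and masses are not known exactly. Their poses are not given: they have to be found in the camera images.
- stacking_base: Fixed steel plate 190 x 84 x 6 mm lying on the table, with four small corner angles (14 mm high) that hold the foot of the bottom tote. Origin: centre of its underside; x along its length. The tote's underside rests on the plate, 6 mm above the origin.
- bottom_tote_centre (a point): Centre, 32 mm above the underside, of the loose full tote in the base; x along it to its notched end, z up. Inside its long sides, 8 mm below the rim top, run ledges broken by 20 mm channels at x = 58 and -34 mm. A like tote turned half round stands on them, underside 56 mm above this one's (play 3 mm sideways, 5 lengthways); the same way round it drops onto the cans, at 41 mm.
- dropped_tote_centre (a point): Centre, 32 mm above the underside, of the full tote nested, same way round, in the bottom tote; x to its notched end, z up. All totes are alike: blue plastic, 171 x 67 mm over the rim, 64 mm high, about 0.22 kg, tapering down. Flat upright rim band, 18 mm high, 67 mm over its outside (14 to 32 mm above this point): grip across it at mid-length, fingers outside the long sides.
- waiting_tote_centre (a point): Centre, 32 mm above the underside, of the full tote standing alone on the table, facing any way; x to its notched end, z up. Each tote has a hand notch in one end's rim, 34 mm wide and 18 mm deep; the other end's rim is unbroken. It holds a row of five aluminium cans, 28 mm across, tops 41 mm above its underside, which stay in it. Feet 14 mm wide, chamfered 3 mm, stand out below its channels.
- cover_centre (a point): Centre, 23 mm above the underside, of the cover lying on the table: blue plate 153 x 53 x 3 mm with a bridge handle along its middle, 46 mm high overall, 0.08 kg; x along it (either way round fits), z up. Handle bar 74 x 14 x 12 mm, centre 17 mm above this point, gripped across its width. The plate lies inside a tote's rim on its ledges, 56 mm above its underside, with 4 mm play.
- empty_low: Bystander: lower of two empty totes of the same kind, nested in each other near the table's far edge. Origin at its underside.
- empty_high: Bystander: the upper of the two nested empty totes. Origin at its underside.
- can_a: Bystander: aluminium can 28 mm across, 38 mm high, standing on the table. Origin at its underside.
- can_b: Bystander: another such can.
- can_c: Bystander: another such can.
- plug_gauge: Bystander: steel plug gauge 38 mm across and 82 mm high, standing on its thick end. Origin at its underside.
- reject_dish: Bystander: small steel dish, 72 mm across, 26 mm high. Origin at its underside.
- caliper: Bystander: caliper 205 mm long lying flat. Origin at its underside.
Things that resemble listed ones, but are neither listed nor needed, are in the scene too. Leave any brown or white look-alike of the part that bears dropped_tote_centre alone. What is shaped like the stacking_base but blue is not meant.

How it is judged:
By the outcome, as a careful person would: the job done as asked, in the order asked, and still so for the second after the job is handed in, with the robot touching nothing.
It also fails if it takes over 72 s, if anything falls off the work surface, if the arm or the gripper's body presses on something with over 40 N, if the wrist force passes 120 N, or if a joint passes its speed limit or range.

## Working session

There is one attempt and no reset: what is moved stays moved. The work goes in short steps, Python scripts to look and compute and a tool call to move; the robot and the scene stay as the last step left them, time stands still between calls to the robot, and variables do not carry over. Pictures are saved under pics/ and viewed, and the job is handed in when it is done.

Besides the shell and the picture viewer there is one more tool, called as name(argument=value, ...) on one line, values as JSON. move_arm: Moves the arm, as the interface text tells. Its arguments: {"type":"object","properties":{"rows":{"type":"array"}},"required":["rows"]}

```bash
mkdir -p pics; python3 - <<'E'
from plant import robot, viewer
import cv2
for n in ("scene","top"):
    cv2.imwrite(f"pics/{n}0.png",viewer.read_camera(n)[:,:,::-1])
    m=viewer.camera_model(n);print(n,m)
print(robot.get_state())
E
```

```text
scene {'camera_matrix': array([[465.98052908,   0.        , 317.59851922],
       [  0.        , 465.98052908, 199.23091003],
       [  0.        ,   0.        ,   1.        ]]), 'R': array([[-0.87737804,  0.47970288,  0.00963946],
       [ 0.36469747,  0.67981846, -0.63627244],
       [-0.3117748 , -0.55473598, -0.77140422]]), 't': array([ 0.48633532, -0.11631248,  1.48989566])}
top {'camera_matrix': array([[446.46496033,   0.        , 319.47326612],
       [  0.        , 446.46496033, 201.19409693],
       [  0.        ,   0.        ,   1.        ]]), 'R': array([[-0.00475099, -0.9998254 , -0.01807206],
       [-0.98968455,  0.00728897, -0.14307815],
       [ 0.1431849 ,  0.01720587, -0.98954638]]), 't': array([-0.03063447,  0.55577238,  1.49694757])}
{'time': 0.1, 'joints': array([ 1.22739263e+00,  4.80750219e-01,  1.59675494e+00, -2.95580678e-05,
        1.06514417e+00, -4.66125316e-02]), 'joint_velocities': array([-1.27995157e-03, -1.18976276e-03,  6.48290019e-05, -8.02550178e-05,
       -1.16550253e-03, -4.84572338e-04]), 'tau': array([ 5.05391763e-04, -9.52248573e+01, -4.31035423e+01, -1.89136581e-04,
        5.35277417e-03,  3.49913080e-05]), 'tool_pos': array([0.18997338, 0.62125253, 0.23076969]), 'ee_rot': array([ 1.47844434e-01,  9.89010487e-01, -5.20830976e-04, -8.96981065e-05]), 'contact_force': array([ 0.07781721, -0.16945254,  0.43614471]), 'ft_torque': array([-0.02855163, -0.00394707,  0.0257227 ]), 'opening': 0.08500400964317369}
```

View pics/scene0.png

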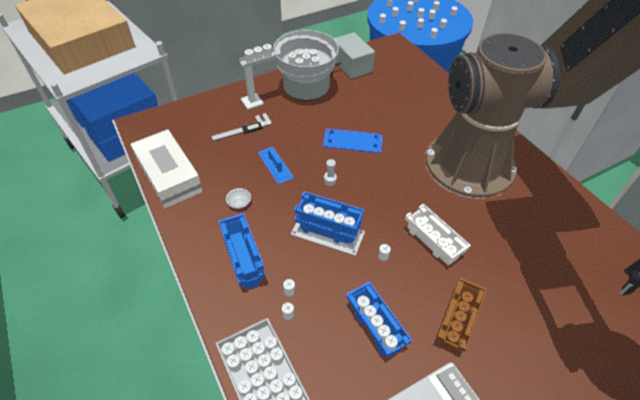

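View pics/top0.png

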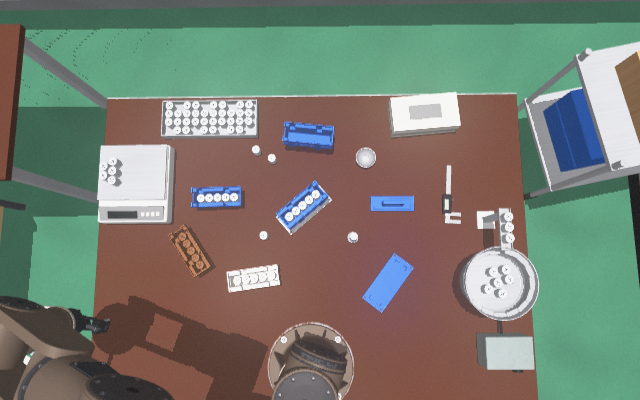

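The top view shows the nested totes on the steel base at (304,207), the waiting blue tote at (217,197) and the cover at (392,204). Possible confusions: brown tote (190,250), white tote (253,278), empty blue pair (308,135) and the blue base-shaped plate (388,282). All of these stay where they are. I'll take close crops to check the choice.

```bash
python3 - <<'E'
import cv2, numpy as np
t=cv2.imread("pics/top0.png");s=cv2.imread("pics/scene0.png")
a=cv2.resize(t[170:245,265:345],None,fx=5,fy=5,interpolation=cv2.INTER_CUBIC)
b=cv2.resize(t[170:245,180:260],None,fx=5,fy=5,interpolation=cv2.INTER_CUBIC)
cv2.imwrite("pics/c1.png",np.hstack([b,a]))
a=cv2.resize(s[185:260,285:370],None,fx=4.7,fy=4.7,interpolation=cv2.INTER_CUBIC)
b=cv2.resize(s[280:360,335:420],None,fx=4.7,fy=4.7,interpolation=cv2.INTER_CUBIC)[:352]
cv2.imwrite("pics/c2.png",np.hstack([a,b]))
a=cv2.resize(t[185:225,360:425],None,fx=6,fy=6,interpolation=cv2.INTER_CUBIC)
b=cv2.resize(s[140:190,250:300],None,fx=6,fy=6,interpolation=cv2.INTER_CUBIC)[:240]
cv2.imwrite("pics/c3.png",np.hstack([a,b]))
E
```

```text
(no output)
```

View pics/c1.png

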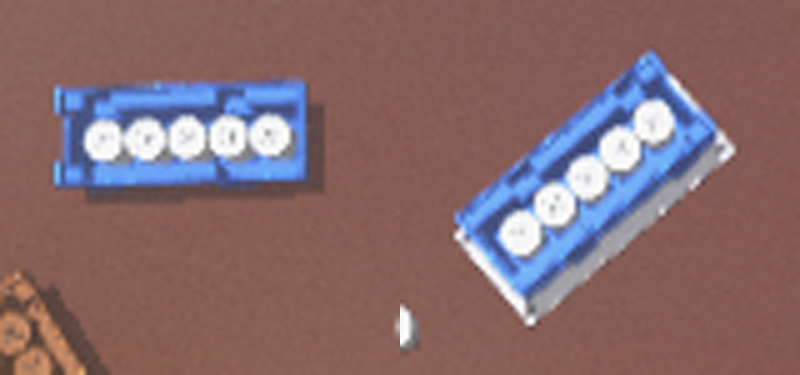

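View pics/c2.png

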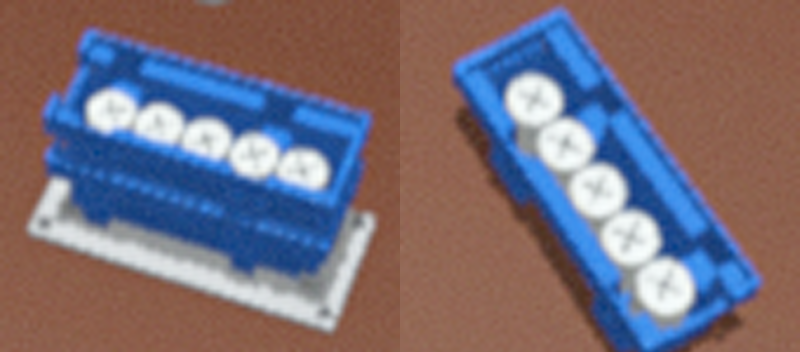

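View pics/c3.png

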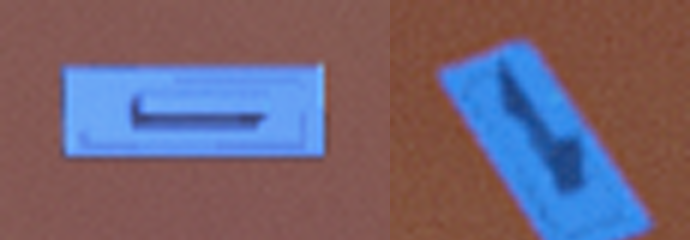

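```bash
cat > h.py <<'E'
import cv2, numpy as np
from scipy.optimize import minimize
from plant import robot, viewer
CM={n:viewer.camera_model(n) for n in("scene","top")}
def proj(n,X):
    m=CM[n];c=X@m["R"].T+m["t"];p=c@m["camera_matrix"].T;return p[:,:2]/p[:,2:]
def ray(n,px,z):
    m=CM[n];d=m["R"].T@np.linalg.inv(m["camera_matrix"])@np.r_[px,1.];o=-m["R"].T@m["t"]
    return o+d*(z-o[2])/d[2]
U=8
def bluemask(img,roi,cans=True):
    x0,y0,x1,y1=roi
    c=cv2.resize(img[y0:y1,x0:x1],None,fx=U,fy=U,interpolation=cv2.INTER_CUBIC).astype(int)
    r,g,b=c[...,0],c[...,1],c[...,2]
    m=((b-r)>(25)).astype(np.uint8)
    m=cv2.morphologyEx(m,cv2.MORPH_OPEN,np.ones((7,7)))
    cs,_=cv2.findContours(m,cv2.RETR_EXTERNAL,cv2.CHAIN_APPROX_NONE)
    k=max(cs,key=cv2.contourArea);out=np.zeros_like(m);cv2.fillPoly(out,[cv2.convexHull(k)],1);return out
def model(n,pose,boxes,roi,shape):
    x,y,a=pose;R=np.array([[np.cos(a),-np.sin(a)],[np.sin(a),np.cos(a)]])
    pts=[]
    for L,W,z in boxes:
        for i in(-1,1):
            for j in(-1,1):
                p=R@[i*L/2,j*W/2];pts.append([x+p[0],y+p[1],z])
    q=(proj(n,np.array(pts))-roi[:2]+.5)*U-.5
    o=np.zeros(shape,np.uint8);cv2.fillPoly(o,[np.round(cv2.convexHull(q.astype(np.float32))*16).astype(np.int32)],1,shift=4);return o
def fit(imgs,rois,p0,boxesf,extra=(),cams=("top","scene"),dz=0):
    ms={n:bluemask(imgs[n],rois[n]) for n in cams}
    def cost(v):
        s=0
        for n in cams:
            o=model(n,v[:3]*[.01,.01,.05],boxesf(v[3:]*.01),rois[n],ms[n].shape);s+=np.sum(o!=ms[n])/ms[n].sum()
        return s
    v=np.r_[np.array(p0)/[.01,.01,.05],np.array(extra)/.01]
    best=None
    for k in range(4):
        S=np.vstack([v]+[v+e for e in np.eye(len(v))*(1.0 if k<2 else .4)*(-1)**k])
        r=minimize(cost,v,method="Nelder-Mead",options=dict(initial_simplex=S,maxiter=600,xatol=1e-3,fatol=1e-5));v=r.x
    return np.r_[v[:3]*[.01,.01,.05],v[3:]*.01],r.fun,ms
E
cat > m1.py <<'E'
from h import *
imgs={n:cv2.imread(f"pics/{n}0.png")[:,:,::-1] for n in("scene","top")}
def rep(name,rois,z,px,yaw,bf,ex):
    p0=ray("top",px,z)
    for cams in (("top","scene"),("top",),("scene",)):
        v,f,ms=fit(imgs,rois,[p0[0],p0[1],yaw],bf,ex,cams)
        print(name,cams,np.round(v[:2],4),round(np.degrees(v[2]),2),np.round(v[3:],4),round(f,4))
rep("wait",dict(top=(180,175,255,220),scene=(338,275,420,365)),.064,(217,197),np.pi/2,lambda e:[(.171,.067,.064),(.171,.067,.046),(e[0],e[1],0.0)],(.155,.055))
rep("stack",dict(top=(268,172,340,242),scene=(285,185,370,250)),.111,(304,207),-np.pi/2+.6,lambda e:[(.171,.067,.111),(.171,.067,.052),(e[0],e[1],.006)],(.155,.055))
rep("cover",dict(top=(360,188,424,220),scene=(250,142,300,190)),.003,(392,204),np.pi/2,lambda e:[(.153,.053,.003),(.153,.053,.0),(.074,.014,.046)],())
E
python3 m1.py
```

```text
wait ('top', 'scene') [0.5716 0.3212] 90.94 [0.1518 0.052 ] 0.0682
wait ('top',) [0.5737 0.3218] 91.06 [0.133  0.0597] 0.0138
wait ('scene',) [0.5708 0.3208] 91.16 [0.1539 0.0545] 0.0167
stack ('top', 'scene') [0.5353 0.023 ] -49.78 [0.123  0.0532] 0.0732
stack ('top',) [0.537  0.0236] -50.01 [0.14   0.0297] 0.0569
stack ('scene',) [0.5349 0.023 ] -49.73 [0.1254 0.0542] 0.0122
cover ('top', 'scene') [ 0.5526 -0.287 ] 89.42 [] 0.0886
cover ('top',) [ 0.5528 -0.2869] 89.93 [] 0.0195
cover ('scene',) [ 0.5524 -0.2861] 89.79 [] 0.0645
```

move_arm(rows=[{"claw": 0, "delta_pos": [0.06, -0.104, 0], "roll": -8}, {"claw": 0, "delta_pos": [0.12, -0.208, 0], "roll": -16}, {"claw": 0, "delta_pos": [0.18, -0.312, 0], "roll": -24}, {"claw": 0, "delta_pos": [0.24, -0.416, 0], "roll": -33}, {"claw": 0, "delta_pos": [0.3, -0.52, 0], "roll": -33}, {"claw": 0, "delta_pos": [0.346, -0.599, 0], "roll": -33}, {"claw": 0, "delta_pos": [0.346, -0.599, 0], "roll": -33}, {"claw": 0, "delta_pos": [0.346, -0.599, 0], "roll": -33}, {"claw": 0, "delta_pos": [0.346, -0.599, 0], "roll": -33}, {"claw": 0, "delta_pos": [0.346, -0.599, 0], "roll": -33}, {"claw": 0, "delta_pos": [0.346, -0.599, -0.04], "roll": -33}, {"claw": 0, "delta_pos": [0.346, -0.599, -0.07], "roll": -33}, {"claw": 0, "delta_pos": [0.346, -0.599, -0.07], "roll": -33}])

```text
time: 1.72
tool_pos: [0.5344, 0.0216, 0.1589]
ee_rot: [0.424, 0.906, -0.001, -0.002]
contact_force: [-0.5, 0.8, -0.4]
opening: 0.0852
```

```bash
python3 - <<'E'
from h import *
s=robot.get_state();q=s["ee_rot"];print(s["tool_pos"],s["joints"],2*np.degrees(np.arctan2(q[1],q[0]))-90,s["time"])
t=viewer.read_camera("top");c=viewer.read_camera("scene")
a=cv2.resize(t[130:280,230:380],(400,400));b=cv2.resize(c[100:270,250:420],(400,400))
cv2.imwrite("pics/h1.png",np.hstack([a,b])[:,:,::-1])
E
```

```text
[0.53443609 0.02162219 0.15894761] [-1.62273973e-02  4.13429041e-01  1.92917147e+00 -3.18746365e-05
  8.04149259e-01 -7.12332027e-01] 39.885127715200554 1.725
```

View pics/h1.png

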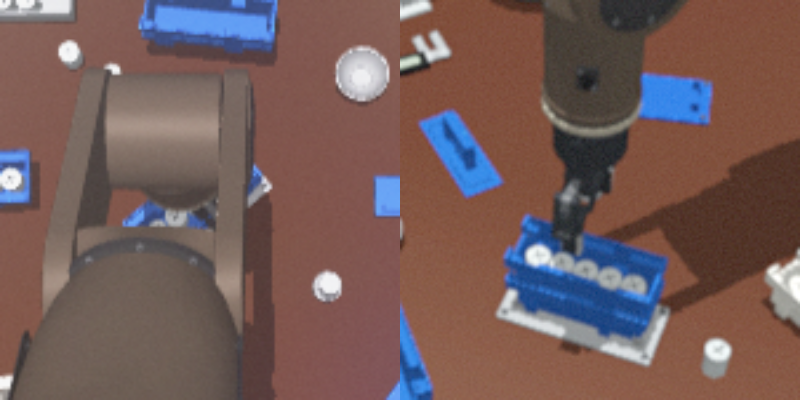

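move_arm(rows=[{"claw": 0, "delta_pos": [0.001, 0.001, -0.03], "roll": 0}, {"claw": 0, "delta_pos": [0.001, 0.001, -0.06], "roll": 0}, {"claw": 0, "delta_pos": [0.001, 0.001, -0.085], "roll": 0}, {"claw": 0, "delta_pos": [0.001, 0.001, -0.085], "roll": 0}, {"claw": 0, "delta_pos": [0.001, 0.001, -0.085], "roll": 0}])

```text
time: 2.45
tool_pos: [0.5379, 0.0242, 0.078]
ee_rot: [0.422, 0.906, 0.0, 0.001]
contact_force: [0.6, 0.0, -0.5]
opening: 0.0856
```

```bash
python3 - <<'E'
from h import *
s=robot.get_state();print(s["tool_pos"],s["contact_force"],s["ft_torque"])
c=viewer.read_camera("scene")
b=cv2.resize(c[170:270,270:390],(720,600),interpolation=cv2.INTER_CUBIC)
cv2.imwrite("pics/h2.png",b[:,:,::-1])
E
```

```text
[0.53794213 0.02418989 0.07797716] [ 0.59405866  0.03497019 -0.51966572] [-0.00413872  0.01021288 -0.07473278]
```

View pics/h2.png

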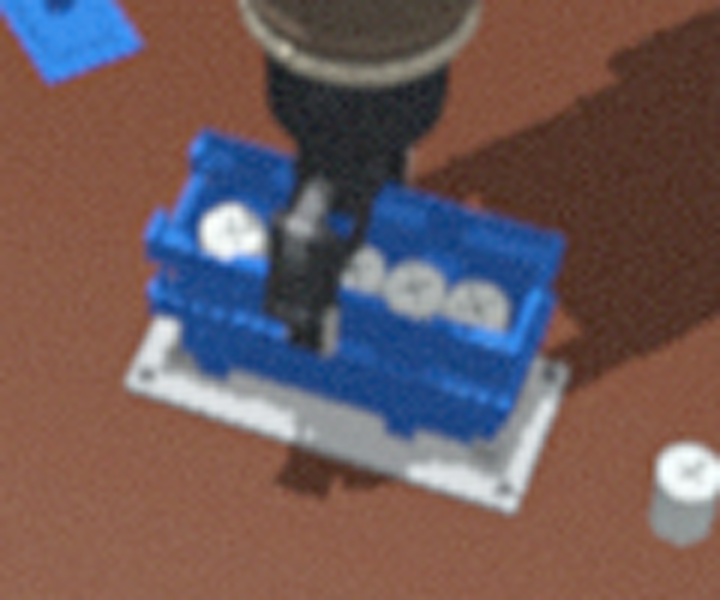

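```bash
cat > m2.py <<'E'
from h import *
import sys
def crop(c,roi,f): return cv2.resize(c[roi[1]:roi[3],roi[0]:roi[2]],None,fx=f,fy=f,interpolation=cv2.INTER_CUBIC)
def boxpts(pose,L,W,z):
    x,y,a=pose;R=np.array([[np.cos(a),-np.sin(a)],[np.sin(a),np.cos(a)]])
    return np.array([[*(R@[i*L/2,j*W/2]+[x,y]),z] for i,j in((-1,-1),(-1,1),(1,1),(1,-1))])
def draw(im,cam,roi,f,P,col):
    q=(proj(cam,P)-roi[:2]+.5)*f-.5
    cv2.polylines(im,[np.round(q*16).astype(np.int32)],True,col,1,shift=4)
E
python3 - <<'E'
from m2 import *
c=viewer.read_camera("scene");roi=(270,170,390,270);f=6
im=crop(c,roi,f).copy();pose=(.5349,.023,np.radians(-49.8))
draw(im,"scene",roi,f,boxpts(pose,.171,.067,.111),(255,255,0));draw(im,"scene",roi,f,boxpts(pose,.171,.067,.093),(255,255,0))
draw(im,"scene",roi,f,boxpts(pose,.171,.067,.070),(255,0,0))
s=robot.get_state()["tool_pos"]
draw(im,"scene",roi,f,boxpts((s[0],s[1],np.radians(-49.8)),.022,.114,.09),(0,255,0))
draw(im,"scene",roi,f,boxpts((.5349,.023,np.radians(-49.8)),.0,.08,.111),(255,255,255))
print(robot.get_state()["tool_pos"])
cv2.imwrite("pics/h3.png",im[:,:,::-1])
E
```

```text
[0.5380073  0.02389837 0.0778895 ]
```

View pics/h3.png

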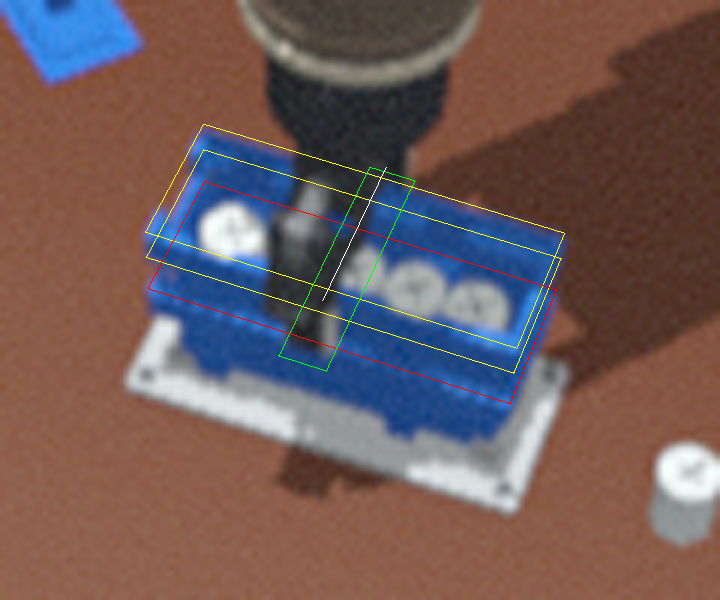

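move_arm(rows=[{"claw": 0, "delta_pos": [-0.001, -0.001, -0.004], "roll": 0}, {"claw": 120, "delta_pos": [-0.001, -0.001, -0.004], "roll": 0}, {"claw": 255, "delta_pos": [-0.001, -0.001, -0.004], "roll": 0}, {"claw": 255, "delta_pos": [-0.001, -0.001, -0.004], "roll": 0}, {"claw": 255, "delta_pos": [-0.001, -0.001, -0.004], "roll": 0}, {"claw": 255, "delta_pos": [-0.001, -0.001, -0.004], "roll": 0}, {"claw": 255, "delta_pos": [-0.001, -0.001, -0.004], "roll": 0}])

```text
time: 3.42
tool_pos: [0.536, 0.0225, 0.0726]
ee_rot: [0.423, 0.906, -0.0, -0.0]
contact_force: [-2.3, -0.7, 6.7]
opening: 0.0664
```

move_arm(rows=[{"claw": 255, "delta_pos": [0, 0, 0.005], "roll": 0}, {"claw": 255, "delta_pos": [0, 0, 0.012], "roll": 0}, {"claw": 255, "delta_pos": [0, 0, 0.022], "roll": 0}, {"claw": 255, "delta_pos": [0, 0, 0.035], "roll": 0}, {"claw": 255, "delta_pos": [0, 0, 0.055], "roll": 0}, {"claw": 255, "delta_pos": [0, 0, 0.08], "roll": 0}, {"claw": 255, "delta_pos": [0, 0, 0.1], "roll": 0}, {"claw": 255, "delta_pos": [0, 0, 0.1], "roll": 0}])

```text
time: 4.42
tool_pos: [0.5371, 0.0226, 0.1741]
ee_rot: [0.423, 0.906, 0.001, 0.002]
contact_force: [0.5, -0.6, -2.1]
opening: 0.0663
```

```bash
python3 - <<'E'
from m2 import *
s=robot.get_state();print(s["tool_pos"],s["contact_force"],s["ft_torque"])
c=viewer.read_camera("scene")
np.save("s_lift.npy",c)
cv2.imwrite("pics/l1.png",crop(c,(260,130,380,270),4.2)[:,:,::-1])
E
```

```text
[0.53711602 0.02257022 0.1741456 ] [ 0.45903353 -0.60593285 -2.08400916] [-0.03726557  0.01266708  0.04918891]
```

View pics/l1.png

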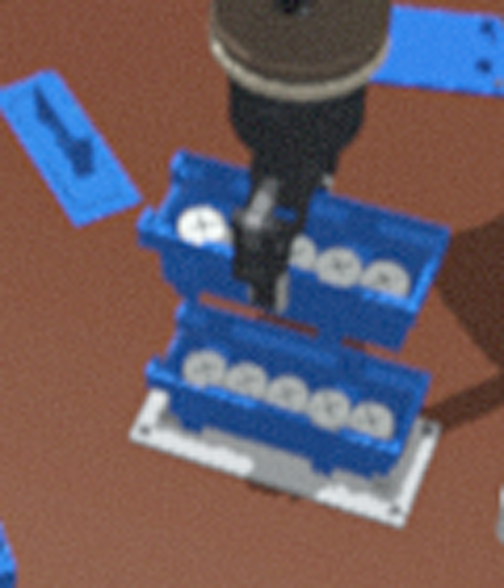

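move_arm(rows=[{"claw": 255, "delta_pos": [0, 0, 0.01], "roll": -10}, {"claw": 255, "delta_pos": [0, 0, 0.01], "roll": -20}, {"claw": 255, "delta_pos": [0, 0, 0.01], "roll": -30}, {"claw": 255, "delta_pos": [0, 0, 0.01], "roll": -40}, {"claw": 255, "delta_pos": [0, 0, 0.01], "roll": -50}, {"claw": 255, "delta_pos": [0, 0, 0.01], "roll": -60}, {"claw": 255, "delta_pos": [0, 0, 0.01], "roll": -70}, {"claw": 255, "delta_pos": [0, 0, 0.01], "roll": -80}, {"claw": 255, "delta_pos": [0, 0, 0.01], "roll": -90}, {"claw": 255, "delta_pos": [0, 0, 0.01], "roll": -100}, {"claw": 255, "delta_pos": [0, 0, 0.01], "roll": -110}, {"claw": 255, "delta_pos": [0, 0, 0.01], "roll": -120}, {"claw": 255, "delta_pos": [0, 0, 0.01], "roll": -130}, {"claw": 255, "delta_pos": [0, 0, 0.01], "roll": -140}, {"claw": 255, "delta_pos": [0, 0, 0.01], "roll": -150}, {"claw": 255, "delta_pos": [0, 0, 0.01], "roll": -160}, {"claw": 255, "delta_pos": [0, 0, 0.01], "roll": -170}, {"claw": 255, "delta_pos": [0, 0, 0.01], "roll": -180}, {"claw": 255, "delta_pos": [0, 0, 0.01], "roll": -180}, {"claw": 255, "delta_pos": [0, 0, 0.01], "roll": -180}])

```text
time: 6.98
tool_pos: [0.5358, 0.0226, 0.1818]
ee_rot: [0.907, -0.421, -0.0, 0.0]
contact_force: [-0.0, 0.7, -1.0]
opening: 0.0659
```

```bash
python3 - <<'E'
from m2 import *
s=robot.get_state();q=s["ee_rot"];print(s["tool_pos"],s["joints"],2*np.degrees(np.arctan2(q[1],q[0]))-90)
c=viewer.read_camera("scene");t=viewer.read_camera("top")
np.save("s_rot.npy",c)
a=crop(c,(260,130,380,270),4)
b=crop(t,(230,130,380,270),4)[:,:400]
cv2.imwrite("pics/l2.png",np.hstack([a,b[:a.shape[0]] ])[:,:780,::-1])
E
```

```text
[0.5357748  0.02256997 0.18180264] [-1.44337411e-02  3.82457856e-01  1.90860082e+00  2.08007849e-06
  8.51331830e-01  2.42491563e+00] -139.7645021704584
```

View pics/l2.png

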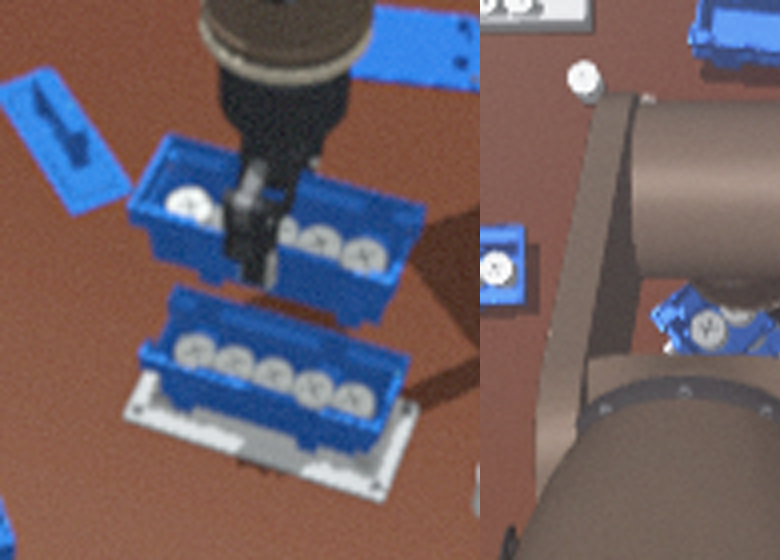

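```bash
cat > m3.py <<'E'
from m2 import *
def classes(img,roi,cam):
    c=crop(img,roi,U).astype(int);r,g,b=c[...,0],c[...,1],c[...,2]
    return (b-r)>25, (r-b)>12
def fit2(img,roi,tots,cam="scene",excl=None,ft=(.1539,.0545),steel=False):
    # tots: list of (pose0, ztop); fit union
    bl,bg=classes(img,roi,cam)
    bl=bl.copy()
    if excl is not None:
        for (x0,y0,x1,y1) in excl: bl[int((y0-roi[1])*U):int((y1-roi[1])*U),int((x0-roi[0])*U):int((x1-roi[0])*U)]=False
    n=len(tots)
    def ren(v):
        o=np.zeros(bl.shape,np.uint8)
        for i,(p,z) in enumerate(tots):
            o|=model(cam,v[3*i:3*i+3]*[.01,.01,.1],[(.171,.067,z),(.171,.067,z-.018),(*ft,z-.064)],roi,bl.shape)
        return o>0
    def cost(v):
        o=ren(v);return (np.sum(o&bg)+np.sum(bl&~o))/5000.
    v=np.concatenate([np.array(p)/[.01,.01,.1] for p,z in tots])
    for k in range(6):
        S=np.vstack([v]+[v+e for e in np.eye(len(v))*(.5 if k<3 else .25)*(-1)**k])
        r=minimize(cost,v,method="Nelder-Mead",options=dict(initial_simplex=S,maxiter=800,xatol=1e-3,fatol=1e-5));v=r.x
    return (v.reshape(-1,3)*[.01,.01,.1]),r.fun,ren(v)
E
python3 - <<'E'
from m3 import *
c=np.load("s_rot.npy");roi=(280,155,375,250)
ex=[(280,155,294,185),(340,155,375,177)]
a=np.radians(-50)
P,f,o=fit2(c,roi,[((.535,.023,a),.2202),((.535,.023,a),.070)],excl=ex)
print(np.round(P[:,:2],4),np.degrees(P[:,2]),f)
im=crop(c,roi,6).copy()
for p,z in zip(P,(.2202,.070)):
    draw(im,"scene",roi,6,boxpts(p,.171,.067,z),(255,255,0));draw(im,"scene",roi,6,boxpts(p,.171,.067,z-.018),(255,255,0));draw(im,"scene",roi,6,boxpts(p,.1539,.0545,z-.064),(255,255,0))
cv2.imwrite("pics/l3.png",im[:,:,::-1])
E
```

```text
[[0.5349 0.0185]
 [0.5354 0.0244]] [-52.36373294 -50.01993953] 1.8894
```

View pics/l3.png

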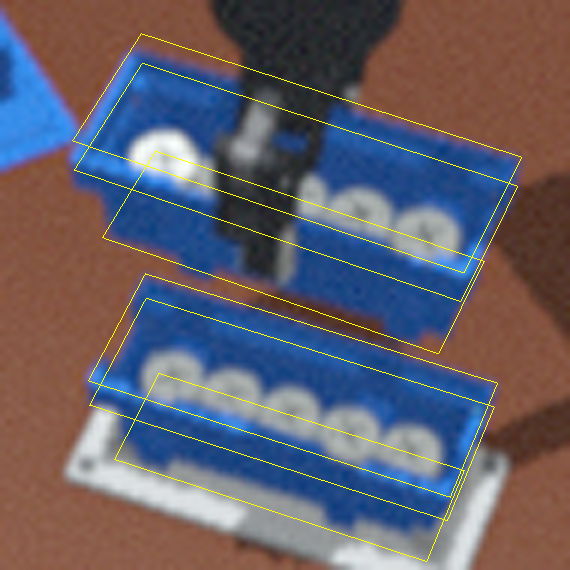

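```bash
cat > m4.py <<'E'
from m3 import *
def heldpts(tool,yaw,d,ztop,pitch,ft=(.150,.052)):
    # points in tote frame rel to centre of top plane
    pts=[]
    for L,W,z in((.171,.067,0),(.171,.067,-.018),(*ft,-.064)):
        for i,j in((-1,-1),(-1,1),(1,1),(1,-1)): pts.append([i*L/2,j*W/2,z])
    P=np.array(pts);cp,sp=np.cos(pitch),np.sin(pitch)
    P=P@np.array([[cp,0,sp],[0,1,0],[-sp,0,cp]]).T
    P[:,0]+=d;c,s=np.cos(yaw),np.sin(yaw)
    return P@np.array([[c,-s,0],[s,c,0],[0,0,1]]).T+[tool[0],tool[1],ztop]
def show(img,roi,f,Ps,name):
    im=crop(img,roi,f).copy()
    for P in Ps:
        for k in range(0,len(P),4): draw(im,"scene",roi,f,P[k:k+4],(255,255,0))
    cv2.imwrite(name,im[:,:,::-1])
E
python3 - <<'E'
from m4 import *
for nm,tool,roi,zt,yaw in (("s_lift",(.5371,.0226),(280,155,375,205),.2125,-50.),("s_rot",(.5358,.0226),(280,155,375,203),.2202,-49.8)):
    c=np.load(nm+".npy");bl,bg=classes(c,roi,"scene");bl=bl.copy()
    X=(np.arange(bl.shape[1])/U+roi[0])[None];Y=(np.arange(bl.shape[0])/U+roi[1])[:,None]
    bl&=~((X<291+0*Y)&(Y<183)) ; bl&=~((X>342)&(Y<178))
    # ignore region of the lower tote: below line approx
    low=Y>(202+(X-303)*.27) if nm=="s_lift" else Y>(200+(X-303)*.27)
    bl&=~low; bg=bg&~low
    def cost(v,r=False):
        P=heldpts(tool,np.radians(yaw),v[0]*.01,zt+v[1]*.01,v[2]*.1)
        q=(proj("scene",P)-roi[:2]+.5)*U-.5
        o=np.zeros(bl.shape,np.uint8);cv2.fillPoly(o,[np.round(cv2.convexHull(q.astype(np.float32))*16).astype(np.int32)],1,shift=4);o=o>0
        return (np.sum(o&bg)+np.sum(bl&~o))/5000.
    best=min((minimize(cost,v0,method="Nelder-Mead",options=dict(initial_simplex=np.array(v0)+np.vstack([np.zeros(3),np.eye(3)*.4]))) for v0 in ([0,0,0],[.5,-.3,.3],[-.5,-.6,-.3])),key=lambda r:r.fun)
    v=best.x;print(nm,"d mm",v[0]*10,"dz mm",v[1]*10,"pitch deg",np.degrees(v[2]*.1),best.fun)
    show(c,roi,8,[heldpts(tool,np.radians(yaw),v[0]*.01,zt+v[1]*.01,v[2]*.1)],f"pics/{nm}_f.png")
E
```

```text
s_lift d mm -1.8955847315365204 dz mm -1.6399123591565192 pitch deg 0.4811799253465478 1.2846
s_rot d mm 1.8601861381391216 dz mm -0.15684767356554596 pitch deg -1.0900836225765729 1.0224
```

View pics/s_lift_f.png

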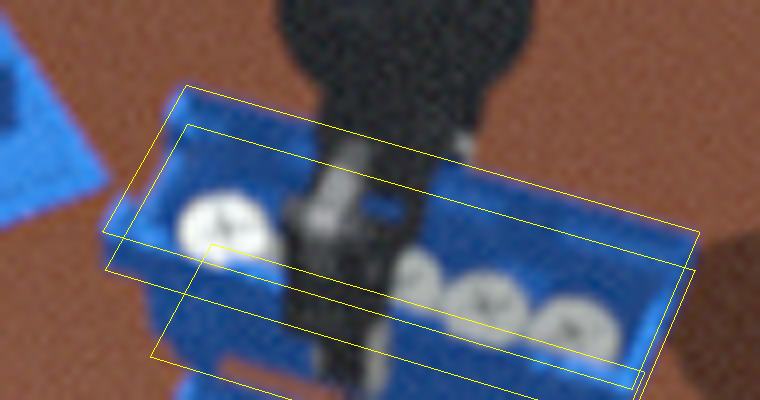

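View pics/s_rot_f.png

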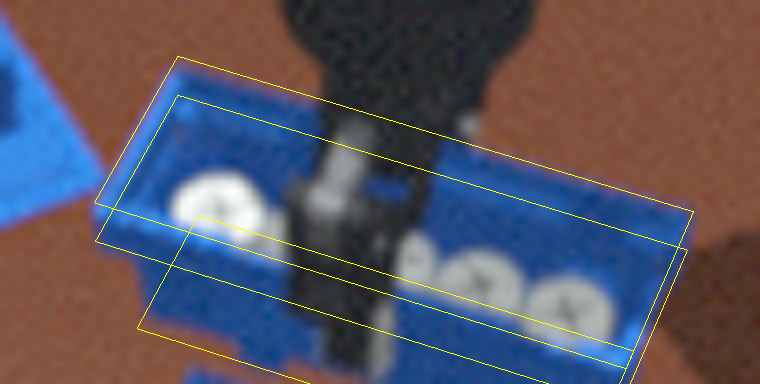

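move_arm(rows=[{"claw": 255, "delta_pos": [-0.0015, 0.003, -0.02], "roll": 0}, {"claw": 255, "delta_pos": [-0.0015, 0.003, -0.045], "roll": 0}, {"claw": 255, "delta_pos": [-0.0015, 0.003, -0.06], "roll": 0}, {"claw": 255, "delta_pos": [-0.0015, 0.003, -0.066], "roll": 0}, {"claw": 255, "delta_pos": [-0.0015, 0.003, -0.066], "roll": 0}, {"claw": 255, "delta_pos": [-0.0015, 0.003, -0.066], "roll": 0}])

```text
time: 7.82
tool_pos: [0.535, 0.0256, 0.1169]
ee_rot: [0.906, -0.423, 0.0, -0.0]
contact_force: [-0.6, -0.4, -2.4]
opening: 0.0662
```

```bash
python3 - <<'E'
from m4 import *
s=robot.get_state();print(s["tool_pos"],s["contact_force"],s["ft_torque"])
c=viewer.read_camera("scene")
np.save("s_low.npy",c);roi=(280,165,375,250)
z=s["tool_pos"][2]+.0384
L=[.643,-.766]
show(c,roi,8,[heldpts((s["tool_pos"][0]+.0012,s["tool_pos"][1]-.0015),np.radians(-49.8),0,z,0)[:8],heldpts((.5354,.0244),np.radians(-49.9),0,.070,0)[:8]],"pics/p1.png")
E
```

```text
[0.53502924 0.02557979 0.11692247] [-0.61866623 -0.39415101 -2.41257882] [0.05179285 0.02343699 0.04691249]
```

View pics/p1.png

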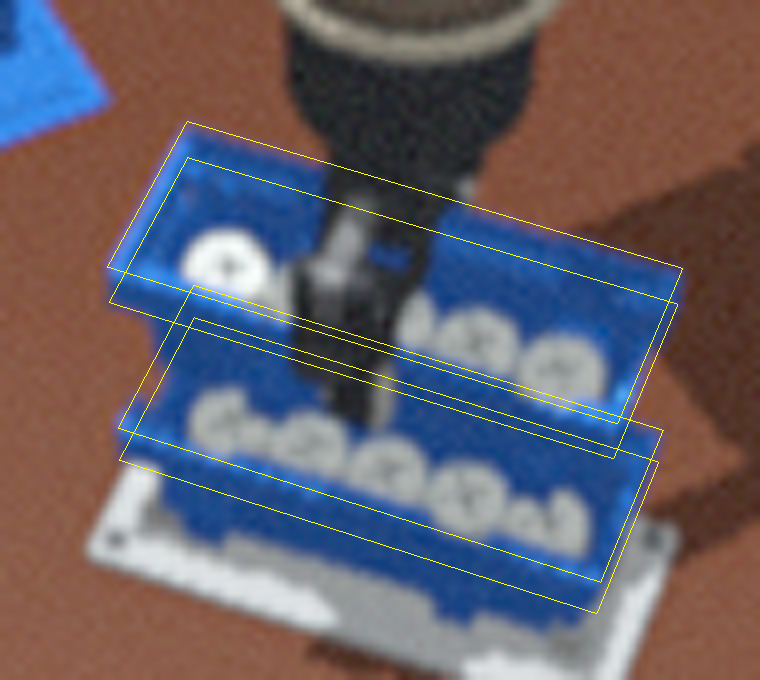

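move_arm(rows=[{"claw": 255, "delta_pos": [-0.0005, 0, -0.008], "roll": 0}, {"claw": 255, "delta_pos": [-0.0005, 0, -0.015], "roll": 0}, {"claw": 255, "delta_pos": [-0.0005, 0, -0.02], "roll": 0}, {"claw": 255, "delta_pos": [-0.0005, 0, -0.022], "roll": 0}, {"claw": 255, "delta_pos": [-0.0005, 0, -0.024], "roll": 0}, {"claw": 255, "delta_pos": [-0.0005, 0, -0.025], "roll": 0}, {"claw": 255, "delta_pos": [-0.0005, 0, -0.026], "roll": 0}, {"claw": 255, "delta_pos": [-0.0005, 0, -0.026], "roll": 0}])

```text
time: 8.88
tool_pos: [0.5341, 0.0256, 0.0903]
ee_rot: [0.906, -0.423, -0.0, -0.0]
contact_force: [-0.0, -0.6, -0.9]
opening: 0.0659
```

move_arm(rows=[{"claw": 255, "delta_pos": [0, 0, -0.001], "roll": 0}, {"claw": 255, "delta_pos": [0, 0, -0.002], "roll": 0}, {"claw": 255, "delta_pos": [0, 0, -0.003], "roll": 0}, {"claw": 255, "delta_pos": [0, 0, -0.003], "roll": 0}])

```text
time: 9.38
tool_pos: [0.5341, 0.0256, 0.0876]
ee_rot: [0.906, -0.423, 0.0, -0.0]
contact_force: [-1.3, -0.4, 6.0]
opening: 0.0664
```

```bash
python3 - <<'E'
from m4 import *
s=robot.get_state();print(s["tool_pos"],s["contact_force"],s["ft_torque"])
c=viewer.read_camera("scene")
roi=(280,165,375,250)
show(c,roi,8,[heldpts((.5354,.0244),np.radians(-49.9),0,.126,0)[:8],heldpts((.5354,.0244),np.radians(-49.9),0,.070,0)[:8]],"pics/p2.png")
E
```

```text
[0.53413266 0.025587   0.08760498] [-1.2932864  -0.4253712   6.03312953] [-0.11366844  0.4255793  -0.00130722]
```

View pics/p2.png

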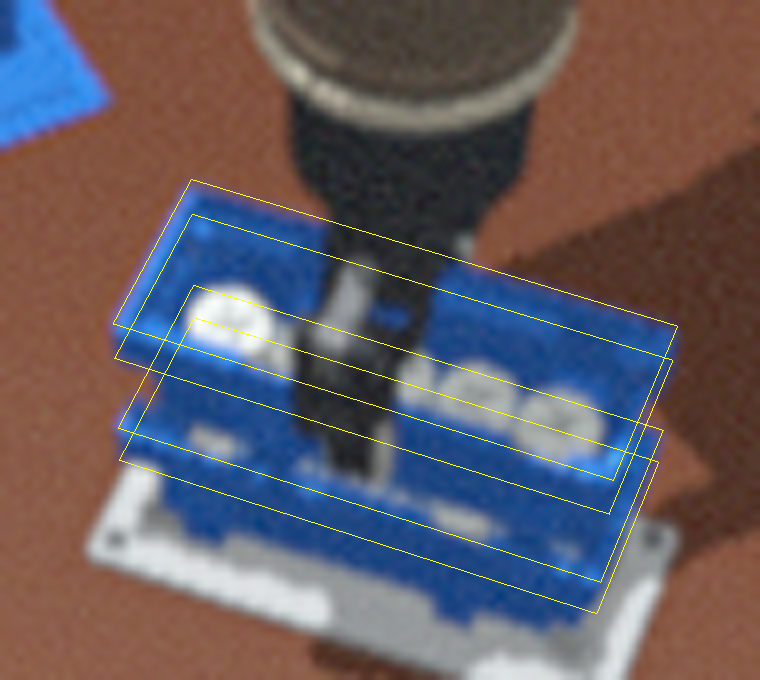

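move_arm(rows=[{"claw": 255, "delta_pos": [0, 0, -0.001], "roll": 0}, {"claw": 255, "delta_pos": [0, 0, -0.001], "roll": 0}, {"claw": 80, "delta_pos": [0, 0, -0.001], "roll": 0}, {"claw": 0, "delta_pos": [0, 0, -0.001], "roll": 0}, {"claw": 0, "delta_pos": [0, 0, -0.001], "roll": 0}, {"claw": 0, "delta_pos": [0, 0, -0.001], "roll": 0}, {"claw": 0, "delta_pos": [0, 0, 0.02], "roll": 0}, {"claw": 0, "delta_pos": [0, 0, 0.06], "roll": 0}, {"claw": 0, "delta_pos": [0, 0, 0.11], "roll": 0}, {"claw": 0, "delta_pos": [0, 0, 0.12], "roll": 0}])

```text
time: 10.68
tool_pos: [0.5357, 0.0256, 0.2102]
ee_rot: [0.906, -0.423, 0.002, -0.001]
contact_force: [-0.1, 0.3, 0.2]
opening: 0.0852
```

```bash
python3 - <<'E'
from m4 import *
s=robot.get_state();print(s["tool_pos"],s["contact_force"],s["opening"])
c=viewer.read_camera("scene")
np.save("s_pl.npy",c);roi=(280,165,375,250)
show(c,roi,8,[heldpts((.5354,.0244),np.radians(-49.9),0,.126,0)[:8],heldpts((.5354,.0244),np.radians(-49.9),0,.070,0)[:8]],"pics/p3.png")
E
```

```text
[0.53566381 0.02559623 0.21020963] [-0.06474005  0.31906774  0.2018099 ] 0.08524850456255188
```

View pics/p3.png

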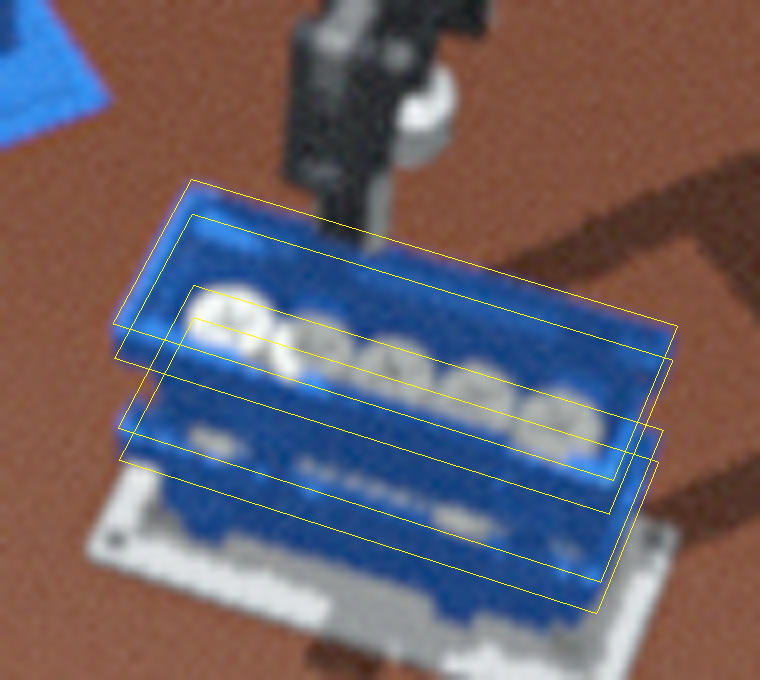

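move_arm(rows=[{"claw": 0, "delta_pos": [0.004, 0.03, 0], "roll": 10}, {"claw": 0, "delta_pos": [0.008, 0.06, 0], "roll": 20}, {"claw": 0, "delta_pos": [0.012, 0.09, 0], "roll": 30}, {"claw": 0, "delta_pos": [0.016, 0.12, 0], "roll": 40}, {"claw": 0, "delta_pos": [0.02, 0.15, 0], "roll": 50}, {"claw": 0, "delta_pos": [0.024, 0.18, 0], "roll": 60}, {"claw": 0, "delta_pos": [0.028, 0.21, 0], "roll": 70}, {"claw": 0, "delta_pos": [0.03, 0.24, 0], "roll": 80}, {"claw": 0, "delta_pos": [0.033, 0.27, 0], "roll": 90}, {"claw": 0, "delta_pos": [0.0365, 0.2955, 0], "roll": 100}, {"claw": 0, "delta_pos": [0.0365, 0.2955, -0.02], "roll": 110}, {"claw": 0, "delta_pos": [0.0365, 0.2955, -0.04], "roll": 120}, {"claw": 0, "delta_pos": [0.0365, 0.2955, -0.06], "roll": 130}, {"claw": 0, "delta_pos": [0.0365, 0.2955, -0.08], "roll": 141}, {"claw": 0, "delta_pos": [0.0365, 0.2955, -0.09], "roll": 141}, {"claw": 0, "delta_pos": [0.0365, 0.2955, -0.09], "roll": 141}, {"claw": 0, "delta_pos": [0.0365, 0.2955, -0.09], "roll": 141}])

```text
time: 12.85
tool_pos: [0.5709, 0.3212, 0.1177]
ee_rot: [0.702, 0.712, 0.0, 0.0]
contact_force: [-0.5, -0.2, -0.3]
opening: 0.0854
```

```bash
python3 - <<'E'
from m4 import *
s=robot.get_state();q=s["ee_rot"];print(s["tool_pos"],s["joints"],2*np.degrees(np.arctan2(q[1],q[0]))-90)
c=viewer.read_camera("scene");t=viewer.read_camera("top");np.save("s_w.npy",c)
roi=(330,240,425,365)
T=s["tool_pos"]
im=crop(c,roi,4.7).copy();
for p in boxpts((.572,.3212,np.radians(91)),.171,.067,.064),boxpts((T[0],T[1],np.radians(91)),.022,.0852,T[2]+.013): draw(im,"scene",roi,4.7,p,(255,255,0))
cv2.imwrite("pics/w1.png",im[:,:,::-1])
# refit upper placed tote with both cams
roi2={"top":(268,165,340,242)}
im=crop(t,roi2["top"],8).copy()
for p,z in (((.5354,.0244,np.radians(-49.9)),.126),): draw(im,"top",roi2["top"],8,boxpts(p,.171,.067,z),(255,255,0))
cv2.imwrite("pics/w2.png",im[:,:,::-1]);np.save("t_w.npy",t)
a=np.radians(-50)
roi=(280,165,375,250)
for cc,n in((c,"w"),(np.load("s_pl.npy"),"pl")):
    P,f,o=fit2(cc,roi,[((.535,.023,a),.126),((.535,.023,a),.070)],excl=[(280,165,296,178)],ft=(.150,.052))
    print(n,np.round(P[:,:2],4),np.degrees(P[:,2]),f)
E
```

```text
[0.57086382 0.32122224 0.11770447] [4.66254771e-01 6.08437303e-01 1.68282220e+00 2.14821683e-05
 8.49763723e-01 4.51560058e-01] 0.841132770510157
w [[0.5364 0.0237]
 [0.5356 0.0243]] [-50.77534999 -50.10866939] 1.665
pl [[0.5366 0.0243]
 [0.5355 0.0242]] [-50.08252382 -49.9240084 ] 0.765
```

View pics/w1.png

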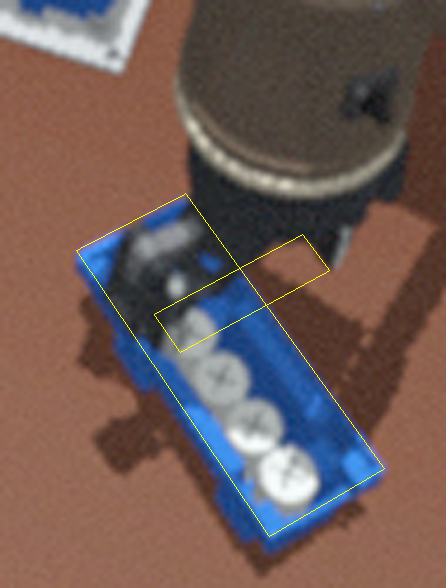

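View pics/w2.png

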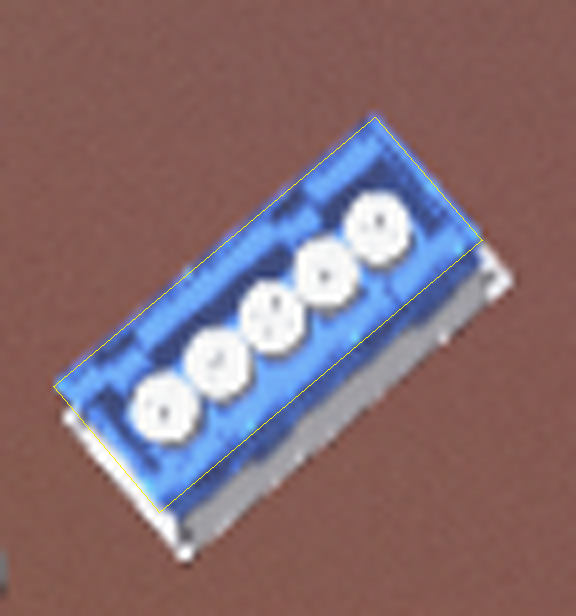

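move_arm(rows=[{"claw": 0, "delta_pos": [0.001, 0, -0.03], "roll": 0}, {"claw": 0, "delta_pos": [0.001, 0, -0.06], "roll": 0}, {"claw": 0, "delta_pos": [0.001, 0, -0.085], "roll": 0}, {"claw": 0, "delta_pos": [0.001, 0, -0.092], "roll": 0}, {"claw": 0, "delta_pos": [0.001, 0, -0.092], "roll": 0}, {"claw": 120, "delta_pos": [0.001, 0, -0.092], "roll": 0}, {"claw": 255, "delta_pos": [0.001, 0, -0.092], "roll": 0}, {"claw": 255, "delta_pos": [0.001, 0, -0.092], "roll": 0}, {"claw": 255, "delta_pos": [0.001, 0, -0.092], "roll": 0}, {"claw": 255, "delta_pos": [0.001, 0, -0.092], "roll": 0}, {"claw": 255, "delta_pos": [0.001, 0, -0.092], "roll": 0}])

```text
time: 14.32
tool_pos: [0.5723, 0.3215, 0.0267]
ee_rot: [0.701, 0.713, 0.001, 0.0]
contact_force: [-0.4, -0.7, 6.3]
opening: 0.066
```

move_arm(rows=[{"claw": 255, "delta_pos": [0, 0, 0.015], "roll": 0}, {"claw": 255, "delta_pos": [0, 0, 0.05], "roll": 0}, {"claw": 255, "delta_pos": [0, 0, 0.1], "roll": 0}, {"claw": 255, "delta_pos": [0, 0, 0.15], "roll": 0}, {"claw": 255, "delta_pos": [-0.0, -0.0, 0.2], "roll": -8}, {"claw": 255, "delta_pos": [-0.003, -0.025, 0.2], "roll": -18}, {"claw": 255, "delta_pos": [-0.006, -0.05, 0.2], "roll": -28}, {"claw": 255, "delta_pos": [-0.009, -0.075, 0.2], "roll": -38}, {"claw": 255, "delta_pos": [-0.012, -0.1, 0.2], "roll": -48}, {"claw": 255, "delta_pos": [-0.015, -0.125, 0.2], "roll": -58}, {"claw": 255, "delta_pos": [-0.018, -0.15, 0.2], "roll": -68}, {"claw": 255, "delta_pos": [-0.021, -0.175, 0.2], "roll": -78}, {"claw": 255, "delta_pos": [-0.024, -0.2, 0.2], "roll": -88}, {"claw": 255, "delta_pos": [-0.027, -0.225, 0.2], "roll": -98}, {"claw": 255, "delta_pos": [-0.03, -0.25, 0.2], "roll": -108}, {"claw": 255, "delta_pos": [-0.033, -0.275, 0.2], "roll": -118}, {"claw": 255, "delta_pos": [-0.036, -0.2975, 0.2], "roll": -128}, {"claw": 255, "delta_pos": [-0.036, -0.2975, 0.2], "roll": -138}, {"claw": 255, "delta_pos": [-0.036, -0.2975, 0.2], "roll": -141}, {"claw": 255, "delta_pos": [-0.036, -0.2975, 0.2], "roll": -141}])

```text
time: 16.82
tool_pos: [0.5356, 0.0235, 0.2263]
ee_rot: [0.906, -0.423, 0.001, -0.0]
contact_force: [0.1, 0.1, -2.5]
opening: 0.0662
```

move_arm(rows=[{"claw": 255, "delta_pos": [0, 0, -0.02], "roll": 0}, {"claw": 255, "delta_pos": [0, 0, -0.04], "roll": 0}, {"claw": 255, "delta_pos": [0, 0, -0.05], "roll": 0}, {"claw": 255, "delta_pos": [0, 0, -0.05], "roll": 0}, {"claw": 255, "delta_pos": [0, 0, -0.05], "roll": 0}])

```text
time: 17.45
tool_pos: [0.536, 0.0236, 0.176]
ee_rot: [0.906, -0.422, 0.0, -0.0]
contact_force: [-0.1, 0.1, -3.2]
opening: 0.0662
```

```bash
cat > fitheld.py <<'E'
from m4 import *
def run(c,s,roi,zoff,yaw,lowtop,cut,out):
    T=s["tool_pos"];zt=T[2]+zoff
    bl,bg=classes(c,roi,"scene");bl=bl.copy()
    X=(np.arange(bl.shape[1])/U+roi[0])[None];Y=(np.arange(bl.shape[0])/U+roi[1])[:,None]
    low=Y>(cut+(X-303)*.27);bl&=~low;bg=bg&~low
    def cost(v):
        P=heldpts(T,np.radians(yaw),v[0]*.01,zt+v[1]*.01,v[2]*.1)
        q=(proj("scene",P)-roi[:2]+.5)*U-.5
        o=np.zeros(bl.shape,np.uint8);cv2.fillPoly(o,[np.round(cv2.convexHull(q.astype(np.float32))*16).astype(np.int32)],1,shift=4);o=o>0
        return (np.sum(o&bg)+np.sum(bl&~o))/5000.
    best=min((minimize(cost,v0,method="Nelder-Mead",options=dict(initial_simplex=np.array(v0)+np.vstack([np.zeros(3),np.eye(3)*.4]))) for v0 in ([0,0,0],[.5,-.3,.3],[-.5,-.6,-.3])),key=lambda r:r.fun)
    v=best.x;print("d mm",v[0]*10,"dz",v[1]*10,"pitch",np.degrees(v[2]*.1),best.fun)
    return heldpts(T,np.radians(yaw),v[0]*.01,zt+v[1]*.01,v[2]*.1)
E
python3 - <<'E'
from fitheld import *
s=robot.get_state();q=s["ee_rot"];y=2*np.degrees(np.arctan2(q[1],q[0]))-90;print(s["tool_pos"],y,s["contact_force"])
c=viewer.read_camera("scene");np.save("s_w3.npy",c)
roi=(275,120,390,250)
P=heldpts(s["tool_pos"],np.radians(-50),0,s["tool_pos"][2]+.0373,0)
show(c,roi,4.6,[P,heldpts((.536,.024),np.radians(-50),0,.126,0)[:8]],"pics/w3.png")
E
```

```text
[0.53600195 0.02361753 0.17602954] -139.98152551392147 [-0.08444587  0.06637116 -3.18462121]
```

View pics/w3.png

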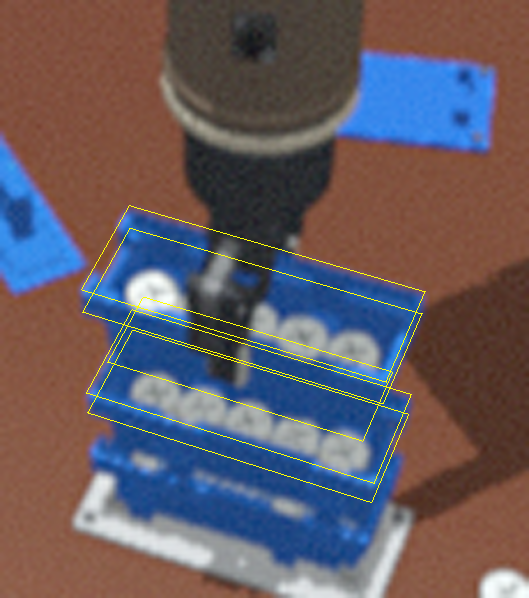

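```bash
python3 - <<'E'
from fitheld import *
s=robot.get_state()
c=np.load("s_w3.npy")
# cover & blue plate out of roi
roi=(291,160,372,215)
c2=c.copy(); 
P=run(c2,s,roi,.0373,-50,None,196,None)
show(c,(285,155,375,235),8,[P,heldpts((.536,.024),np.radians(-50),0,.126,0)[:8]],"pics/w4.png")
E
```

```text
d mm -0.9658126622174135 dz -1.2869971409948089 pitch 0.24651405664719087 1.0634
```

View pics/w4.png

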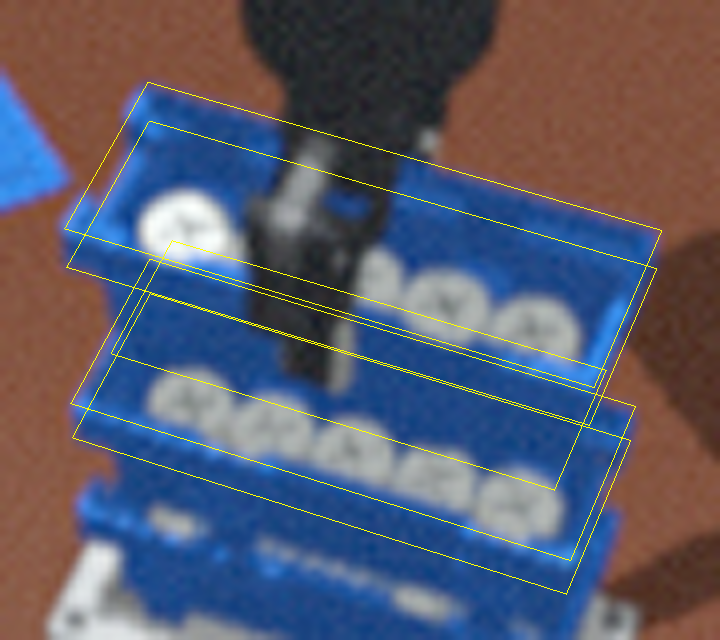

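move_arm(rows=[{"claw": 255, "delta_pos": [0, 0.0005, -0.008], "roll": 0}, {"claw": 255, "delta_pos": [0, 0.0005, -0.016], "roll": 0}, {"claw": 255, "delta_pos": [0, 0.0005, -0.022], "roll": 0}, {"claw": 255, "delta_pos": [0, 0.0005, -0.025], "roll": 0}, {"claw": 255, "delta_pos": [0, 0.0005, -0.027], "roll": 0}, {"claw": 255, "delta_pos": [0, 0.0005, -0.028], "roll": 0}, {"claw": 255, "delta_pos": [0, 0.0005, -0.029], "roll": 0}, {"claw": 255, "delta_pos": [0, 0.0005, -0.029], "roll": 0}])

```text
time: 18.5
tool_pos: [0.5356, 0.0241, 0.1463]
ee_rot: [0.906, -0.423, 0.0, -0.0]
contact_force: [-0.2, -0.7, -2.5]
opening: 0.0659
```

move_arm(rows=[{"claw": 255, "delta_pos": [0, 0, -0.001], "roll": 0}, {"claw": 255, "delta_pos": [0, 0, -0.001], "roll": 0}, {"claw": 255, "delta_pos": [0, 0, -0.002], "roll": 0}, {"claw": 255, "delta_pos": [0, 0, -0.002], "roll": 0}])

```text
time: 19.0
tool_pos: [0.5357, 0.0241, 0.1447]
ee_rot: [0.906, -0.423, 0.0, -0.0]
contact_force: [-1.3, 0.0, 5.0]
opening: 0.0664
```

move_arm(rows=[{"claw": 255, "delta_pos": [0, 0, -0.001], "roll": 0}, {"claw": 80, "delta_pos": [0, 0, -0.001], "roll": 0}, {"claw": 0, "delta_pos": [0, 0, -0.001], "roll": 0}, {"claw": 0, "delta_pos": [0, 0, -0.001], "roll": 0}, {"claw": 0, "delta_pos": [0, 0, -0.001], "roll": 0}, {"claw": 0, "delta_pos": [0, 0, 0.02], "roll": 0}, {"claw": 0, "delta_pos": [0, 0, 0.06], "roll": 0}, {"claw": 0, "delta_pos": [0, 0, 0.11], "roll": 0}, {"claw": 0, "delta_pos": [0, 0, 0.11], "roll": 0}])

```text
time: 20.12
tool_pos: [0.5376, 0.0241, 0.2578]
ee_rot: [0.906, -0.423, 0.003, -0.001]
contact_force: [0.5, -0.0, -1.2]
opening: 0.0853
```

```bash
python3 - <<'E'
from fitheld import *
s=robot.get_state();print(s["tool_pos"],s["joints"])
c=viewer.read_camera("scene");np.save("s_pl2.npy",c)
show(c,(275,140,375,240),6,[heldpts((.536,.024),np.radians(-50),0,.182,0)[:8],heldpts((.536,.024),np.radians(-50),0,.126,0)[:8]],"pics/q1.png")
E
```

```text
[0.53762444 0.02407752 0.25781597] [-1.15923722e-02  2.92751522e-01  1.82620739e+00  2.56498382e-05
  1.01649856e+00  2.43194289e+00]
```

View pics/q1.png

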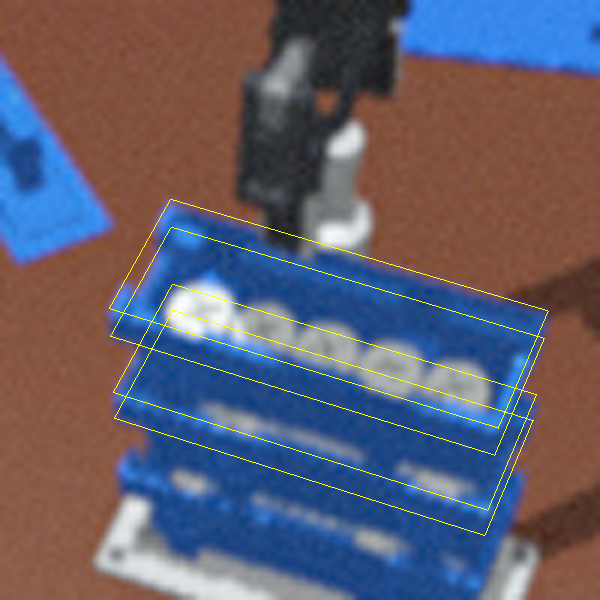

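move_arm(rows=[{"claw": 0, "delta_pos": [0.001, -0.025, 0], "roll": 10}, {"claw": 0, "delta_pos": [0.002, -0.05, 0], "roll": 20}, {"claw": 0, "delta_pos": [0.004, -0.08, 0], "roll": 30}, {"claw": 0, "delta_pos": [0.006, -0.11, 0], "roll": 40}, {"claw": 0, "delta_pos": [0.008, -0.14, 0], "roll": 50}, {"claw": 0, "delta_pos": [0.01, -0.17, 0], "roll": 60}, {"claw": 0, "delta_pos": [0.012, -0.2, 0], "roll": 70}, {"claw": 0, "delta_pos": [0.013, -0.23, 0], "roll": 80}, {"claw": 0, "delta_pos": [0.014, -0.26, 0], "roll": 90}, {"claw": 0, "delta_pos": [0.015, -0.29, 0], "roll": 100}, {"claw": 0, "delta_pos": [0.015, -0.311, -0.04], "roll": 110}, {"claw": 0, "delta_pos": [0.015, -0.311, -0.08], "roll": 120}, {"claw": 0, "delta_pos": [0.015, -0.311, -0.12], "roll": 130}, {"claw": 0, "delta_pos": [0.015, -0.311, -0.15], "roll": 140}, {"claw": 0, "delta_pos": [0.015, -0.311, -0.157], "roll": 140}, {"claw": 0, "delta_pos": [0.015, -0.311, -0.157], "roll": 140}, {"claw": 0, "delta_pos": [0.015, -0.311, -0.157], "roll": 140}])

```text
time: 22.3
tool_pos: [0.5512, -0.2872, 0.0984]
ee_rot: [0.708, 0.706, 0.0, 0.001]
contact_force: [-0.6, -1.2, 0.1]
opening: 0.0857
```

```bash
python3 - <<'E'
from fitheld import *
s=robot.get_state();q=s["ee_rot"];print(s["tool_pos"],2*np.degrees(np.arctan2(q[1],q[0]))-90)
c=viewer.read_camera("scene");t=viewer.read_camera("top");np.save("t_c.npy",t);np.save("s_c.npy",c)
roi=(235,110,335,200);T=s["tool_pos"];im=crop(c,roi,5).copy()
for p in (boxpts((.5526,-.2868,np.radians(89.8)),.153,.053,.003),boxpts((.5526,-.2868,np.radians(89.8)),.074,.014,.046),boxpts((T[0],T[1],np.pi/2),.022,.085,T[2]+.013)): draw(im,"scene",roi,5,p,(255,255,0))
a=crop(t,(268,160,340,235),4);b=np.zeros((450,300,3),np.uint8);b[:300,:288]=a
for p in (boxpts((.536,.024,np.radians(-50)),.171,.067,.182),):
    pass
cv2.imwrite("pics/v1.png",np.hstack([im,b])[:,:,::-1])
a=np.radians(-50)
P,f,o=fit2(t,(262,155,345,245),[((.536,.024,a),.182)],cam="top",ft=(.13,.03));print("top-cam fit",P,np.degrees(P[0,2]),f)
roi=(280,150,375,205)
E
```

```text
[ 0.55118229 -0.28723787  0.09837512] -0.14096606380036292
top-cam fit [[ 0.58872732 -0.00252053 -2.04078528]] -116.92838371698643 8.9144
```

View pics/v1.png

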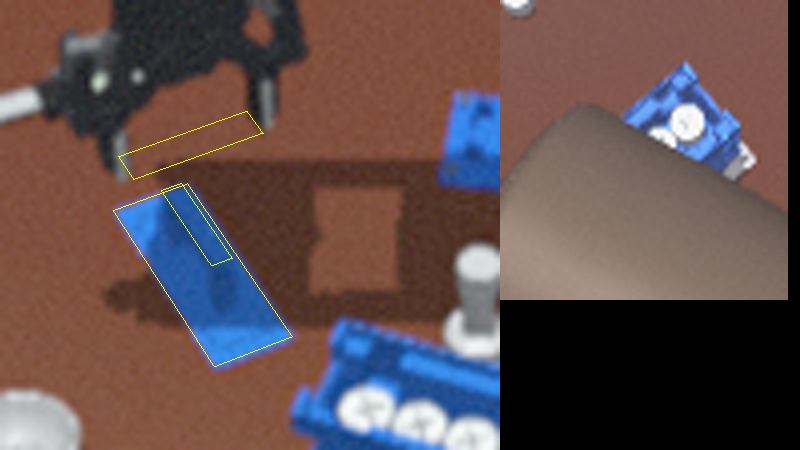

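move_arm(rows=[{"claw": 0, "delta_pos": [0.0015, 0, -0.03], "roll": 0}, {"claw": 0, "delta_pos": [0.0015, 0, -0.06], "roll": 0}, {"claw": 0, "delta_pos": [0.0015, 0, -0.074], "roll": 0}, {"claw": 0, "delta_pos": [0.0015, 0, -0.077], "roll": 0}, {"claw": 0, "delta_pos": [0.0015, 0, -0.077], "roll": 0}, {"claw": 120, "delta_pos": [0.0015, 0, -0.077], "roll": 0}, {"claw": 255, "delta_pos": [0.0015, 0, -0.077], "roll": 0}, {"claw": 255, "delta_pos": [0.0015, 0, -0.077], "roll": 0}, {"claw": 255, "delta_pos": [0.0015, 0, -0.077], "roll": 0}, {"claw": 255, "delta_pos": [0.0015, 0, -0.077], "roll": 0}, {"claw": 255, "delta_pos": [0.0015, 0, -0.077], "roll": 0}, {"claw": 255, "delta_pos": [0.0015, 0, -0.077], "roll": 0}])

```text
time: 23.9
tool_pos: [0.5521, -0.287, 0.0205]
ee_rot: [0.707, 0.707, 0.0, 0.0]
contact_force: [-0.7, 0.5, 6.3]
opening: 0.0127
```

move_arm(rows=[{"claw": 255, "delta_pos": [0, 0, 0.02], "roll": 0}, {"claw": 255, "delta_pos": [0, 0, 0.06], "roll": 0}, {"claw": 255, "delta_pos": [0, 0, 0.12], "roll": 0}, {"claw": 255, "delta_pos": [0, 0, 0.18], "roll": 0}, {"claw": 255, "delta_pos": [0, 0, 0.24], "roll": 0}, {"claw": 255, "delta_pos": [-0.002, 0.04, 0.25], "roll": 5}, {"claw": 255, "delta_pos": [-0.004, 0.08, 0.25], "roll": 10}, {"claw": 255, "delta_pos": [-0.006, 0.12, 0.25], "roll": 16}, {"claw": 255, "delta_pos": [-0.008, 0.16, 0.25], "roll": 22}, {"claw": 255, "delta_pos": [-0.01, 0.2, 0.25], "roll": 28}, {"claw": 255, "delta_pos": [-0.012, 0.24, 0.25], "roll": 34}, {"claw": 255, "delta_pos": [-0.014, 0.28, 0.25], "roll": 40}, {"claw": 255, "delta_pos": [-0.016, 0.311, 0.25], "roll": 40}, {"claw": 255, "delta_pos": [-0.016, 0.311, 0.24], "roll": 40}, {"claw": 255, "delta_pos": [-0.016, 0.311, 0.23], "roll": 40}, {"claw": 255, "delta_pos": [-0.016, 0.311, 0.23], "roll": 40}, {"claw": 255, "delta_pos": [-0.016, 0.311, 0.23], "roll": 40}])

```text
time: 26.02
tool_pos: [0.5361, 0.0233, 0.2503]
ee_rot: [0.423, 0.906, -0.0, -0.0]
contact_force: [1.1, 0.2, 0.2]
opening: 0.0127
```

```bash
python3 - <<'E'
from fitheld import *
c=np.load("s_pl2.npy");a=np.radians(-50);roi=(286,150,375,250)
P,f,o=fit2(c,roi,[((.536,.024,a),.182),((.536,.024,a),.126),((.5354,.0244,a),.070)],excl=[(286,150,296,181)],ft=(.150,.052));print(np.round(P[:,:2],4),np.degrees(P[:,2]),f)
s=robot.get_state();q=s["ee_rot"];print(s["tool_pos"],2*np.degrees(np.arctan2(q[1],q[0]))-90,s["opening"])
c=viewer.read_camera("scene");np.save("s_cv.npy",c);roi=(280,130,375,235);im=crop(c,roi,5.7).copy();T=s["tool_pos"]
for p in (boxpts((T[0],T[1],a),.153,.053,T[2]-.0205),boxpts((T[0],T[1],a),.153,.053,T[2]-.0175),boxpts((*P[0,:2],a),.171,.067,.182)): draw(im,"scene",roi,5.7,p,(255,255,0))
cv2.imwrite("pics/v2.png",im[:,:,::-1])
E
```

```text
[[0.5364 0.0252]
 [0.5351 0.023 ]
 [0.536  0.0246]] [-49.72616261 -51.31992576 -50.03793598] 0.9706
[0.53612585 0.02334998 0.25034407] 39.93468446682735 0.012674666175119585
```

View pics/v2.png

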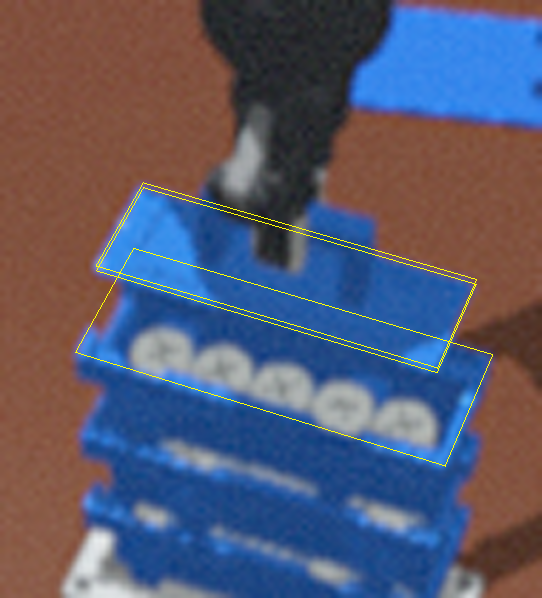

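move_arm(rows=[{"claw": 255, "delta_pos": [0, 0.001, -0.015], "roll": 0}, {"claw": 255, "delta_pos": [0, 0.001, -0.03], "roll": 0}, {"claw": 255, "delta_pos": [0, 0.001, -0.038], "roll": 0}, {"claw": 255, "delta_pos": [0, 0.001, -0.041], "roll": 0}, {"claw": 255, "delta_pos": [0, 0.001, -0.041], "roll": 0}])

```text
time: 26.7
tool_pos: [0.5361, 0.0251, 0.2092]
ee_rot: [0.423, 0.906, -0.0, -0.0]
contact_force: [0.6, -0.3, 0.4]
opening: 0.013
```

```bash
python3 - <<'E'
from fitheld import *
a=np.radians(-50)
s=robot.get_state();print(s["tool_pos"],s["contact_force"])
c=viewer.read_camera("scene");roi=(285,150,370,215);im=crop(c,roi,9).copy();T=s["tool_pos"]
for p in (boxpts((T[0],T[1],a),.153,.053,T[2]-.0175),boxpts((.536,.0245,a),.171,.067,.182)): draw(im,"scene",roi,9,p,(255,255,0))
cv2.imwrite("pics/v3.png",im[:,:,::-1])
E
```

```text
[0.53609431 0.02511108 0.20916987] [ 0.63177642 -0.32833099  0.40672741]
```

View pics/v3.png

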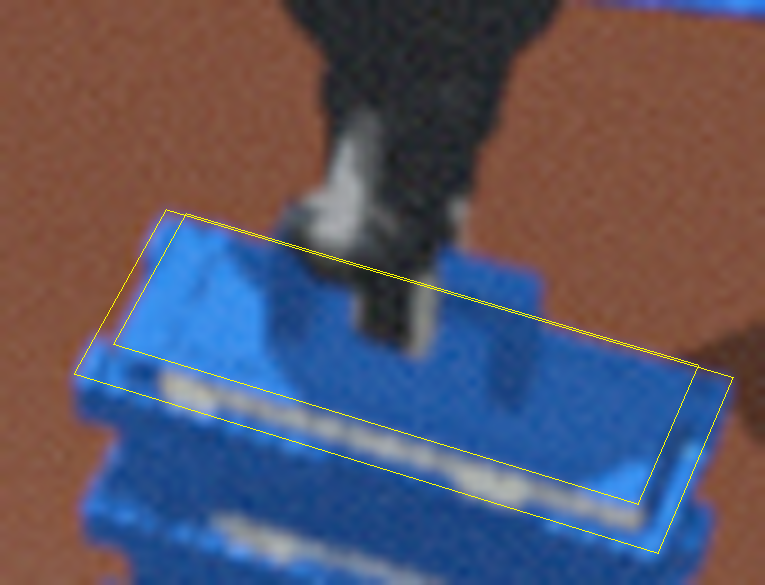

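move_arm(rows=[{"claw": 255, "delta_pos": [0, -0.0005, -0.004], "roll": 0}, {"claw": 255, "delta_pos": [0, -0.0005, -0.008], "roll": 0}, {"claw": 255, "delta_pos": [0, -0.0005, -0.01], "roll": 0}, {"claw": 255, "delta_pos": [0, -0.0005, -0.012], "roll": 0}, {"claw": 255, "delta_pos": [0, -0.0005, -0.013], "roll": 0}, {"claw": 255, "delta_pos": [0, -0.0005, -0.013], "roll": 0}])

```text
time: 27.5
tool_pos: [0.5361, 0.0246, 0.1963]
ee_rot: [0.423, 0.906, -0.0, -0.0]
contact_force: [0.6, 0.7, -1.3]
opening: 0.0128
```

move_arm(rows=[{"claw": 255, "delta_pos": [0, 0, -0.001], "roll": 0}, {"claw": 255, "delta_pos": [0, 0, -0.002], "roll": 0}, {"claw": 255, "delta_pos": [0, 0, -0.002], "roll": 0}])

```text
time: 27.88
tool_pos: [0.5362, 0.0246, 0.1944]
ee_rot: [0.423, 0.906, 0.0, 0.0]
contact_force: [-0.9, -0.4, 1.7]
opening: 0.0131
```

```bash
python3 - <<'E'
from fitheld import *
a=np.radians(-50)
s=robot.get_state();print(s["tool_pos"],s["contact_force"],s["ft_torque"])
c=viewer.read_camera("scene");roi=(285,150,370,215);im=crop(c,roi,9).copy();T=s["tool_pos"]
for p in (boxpts((T[0],T[1],a),.153,.053,.177),): draw(im,"scene",roi,9,p,(255,255,0))
cv2.imwrite("pics/v4.png",im[:,:,::-1])
E
```

```text
[0.53621347 0.02456634 0.19444001] [-0.93437974 -0.36605278  1.65668281] [ 0.08052146 -0.03269382 -0.03067627]
```

View pics/v4.png

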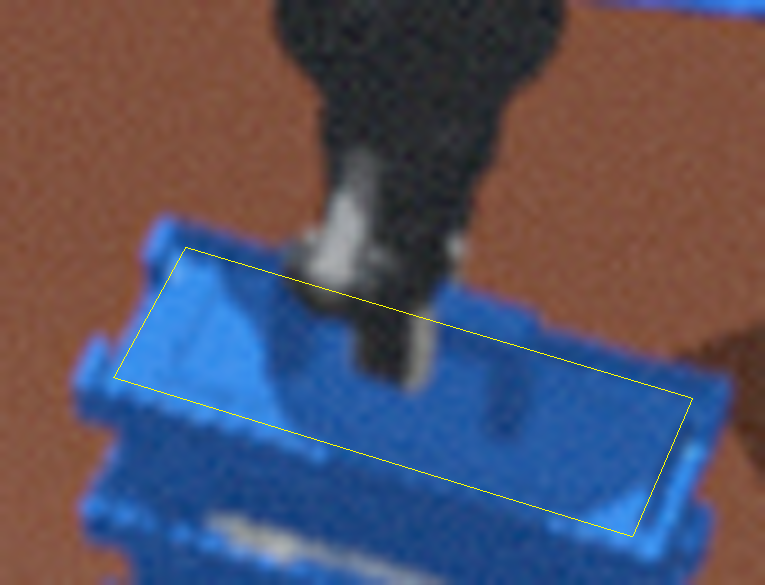

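move_arm(rows=[{"claw": 255, "delta_pos": [0, 0, -0.001], "roll": 0}, {"claw": 255, "delta_pos": [0, 0, -0.001], "roll": 0}, {"claw": 200, "delta_pos": [0, 0, -0.001], "roll": 0}, {"claw": 140, "delta_pos": [0, 0, -0.001], "roll": 0}, {"claw": 80, "delta_pos": [0, 0, -0.001], "roll": 0}, {"claw": 80, "delta_pos": [0, 0, -0.001], "roll": 0}, {"claw": 80, "delta_pos": [0, 0, 0.02], "roll": 0}, {"claw": 80, "delta_pos": [0, 0, 0.06], "roll": 0}, {"claw": 80, "delta_pos": [0, 0, 0.1], "roll": 0}, {"claw": 80, "delta_pos": [-0.02, 0.06, 0.12], "roll": 0}, {"claw": 80, "delta_pos": [-0.04, 0.12, 0.12], "roll": 0}, {"claw": 80, "delta_pos": [-0.05, 0.18, 0.12], "roll": 0}, {"claw": 80, "delta_pos": [-0.05, 0.24, 0.12], "roll": 0}, {"claw": 80, "delta_pos": [-0.05, 0.3, 0.12], "roll": 0}, {"claw": 80, "delta_pos": [-0.05, 0.3, 0.12], "roll": 0}, {"claw": 80, "delta_pos": [-0.05, 0.3, 0.12], "roll": 0}])

```text
time: 29.92
tool_pos: [0.4858, 0.3244, 0.3139]
ee_rot: [0.422, 0.906, -0.0, -0.0]
contact_force: [-0.3, -0.9, 0.1]
opening: 0.0586
```

```bash
python3 - <<'E'
from fitheld import *
a=np.radians(-50)
s=robot.get_state();print(s["tool_pos"],s["contact_force"],s["opening"])
c=viewer.read_camera("scene");t=viewer.read_camera("top")
roi=(280,145,375,250);im=crop(c,roi,5).copy()
for z in(.182,.126,.07): draw(im,"scene",roi,5,boxpts((.536,.0243,a),.171,.067,z),(255,255,0))
b=crop(t,(265,155,340,240),4)
o=np.zeros((525,780,3),np.uint8);o[:,:475]=im;o[:340,480:780]=b
cv2.imwrite("pics/f1.png",o[:,:,::-1]);cv2.imwrite("pics/f2.png",t[:,:,::-1]);cv2.imwrite("pics/f3.png",c[:,:,::-1])
E
```

```text
[0.48575152 0.32437544 0.31391868] [-0.30683333 -0.90419275  0.14077188] 0.05859608655242354
```

View pics/f1.png

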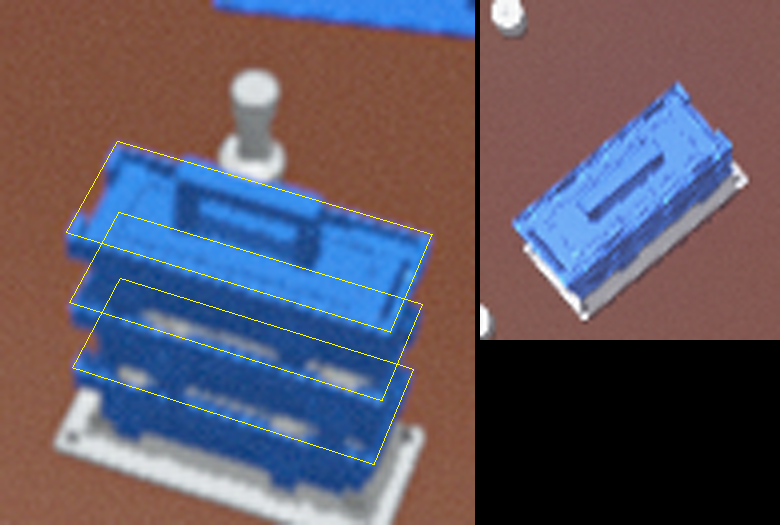

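View pics/f3.png

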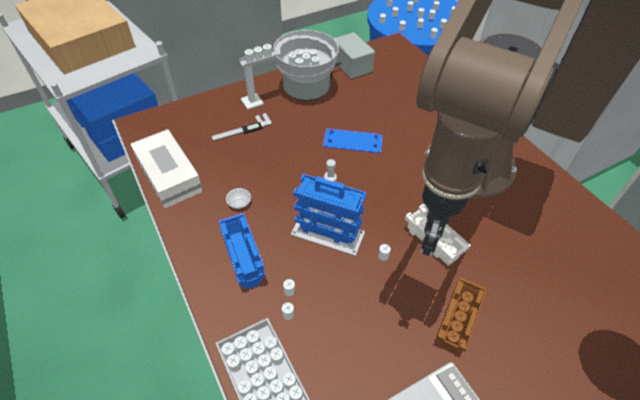

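The stack stands level on its base at (330,215), with rims at the expected heights and notches at alternate ends. The cover lies flat inside the top rim. The bystanders are at their original pixels and the arm is clear, so I'm handing in.

```bash
python3 -c "
from plant import robot
print(robot.close_job())"
```

```text
the job is handed in; nothing more can be done
None
```

The job is handed in at about 30 s of robot time. I lifted out the nested tote, turned it half round and set it on the bottom tote's ledges. I then stacked the waiting tote on top, turned the opposite way again, and laid the cover in it.

**Checks that agreed:**
- All three set-downs touched at the expected heights: TCP at 0.0876, 0.1447 and 0.1944 m. The contact forces read there were about 6, 5 and 2 N.
- The last pictures show the totes level and 56 mm apart, with notches at alternate ends and the cover flat inside the top rim.
- In the last scene picture the bystanders look unmoved, compared by eye, and the gripper is clear of everything.

**Checks that disagreed or failed:**
- The two cameras' position fits differed by 2–3 mm, which is about the stated calibration error.
- A few single-picture fits were poor because the gripper or the cover blocked the view. One top-camera fit of the upper tote failed outright because the arm hid it. I used the overlays and the tool readings instead.

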